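# Level the hotplate on its screw foot and hold the spirit level down

### The job

The small tabletop hotplate beside the hob stands too low at its right-hand end. Gently stand the spirit level upright on the plate, lengthwise (along the line from the screw foot to the far end), and let go of it; then turn the foot's wing clockwise until the bubble rests in the middle, between the two marks. Finish by pressing the level down onto the plate with the fingers, firmly but gently (about 10 N), and keep pressing with the bubble still centred: the job ends while you hold it so. Leave the other things alone.

Things in the scene. Friction and masses are not known exactly. Their poses are not given: they have to be found in the camera images.
- hotplate: Small hotplate: black housing, dark steel plate 156 (x) x 206 (y) mm, top about 52 mm above the worktop. Cannot slide; its right (-y) end goes up and down with the screw foot, 0.012 rad of tilt per radian of wing, about the two feet at its left (+y) end. Origin on that pivot, 75 mm to +y of the plate's middle, 27 mm under its top. y along the plate, away from the screw foot; z up; x across.
- plate_top (a point): Middle of the hotplate's top surface; axes as the hotplate's. Room for the spirit level is here; the screw foot's axis is 135 mm to -y of it.
- level: Spirit level, loose: flat-sided aluminium bar 120 (x) x 26 (y) x 30 (z) mm, black end caps, about 0.2 kg. Origin: centre of its flat underside; z up, x along the bar. In its top face a 42 mm vial with a pale 12 mm bubble, black marks 8.8 mm either side of the middle. Starts upright on the strip of worktop before the hob (the hob edge beside it is 3 mm high).
- level_top (a point): Centre of the level's top face, 30 mm above its underside; any place on the top face near the middle may be pressed, over the vial too (it is flush and strong).
- bubble (a joint): Displacement of the bubble from the middle of the vial, m, positive toward the level's +x end; it goes to the higher end: 0.4 m x slope (rad), at most 0.0145, and takes about 1 s to settle. Between the marks: within 0.0025 of 0.
- foot_wing (a joint): Angle of the screw foot's wing, rad, 0 to 6; grows clockwise seen from above, which raises the right end of the hotplate. Stays where it is left (friction 0.1 N m). Starts about 1 to 3 rad short of level; the level value differs from case to case, so go by the bubble.
- wing_grip (a point): Grip point on the wing's vertical axis, 80 mm above the worktop: upright steel wing 40 mm long (point x), 10 mm thick (point y), from 65 to 92 mm above the worktop. The point turns with the wing and keeps its height. Fingertips that grip here pass just over the plate.
- salt_shaker: Bystander: small shaker, 44 mm across, 90 mm tall, standing left of the hotplate; origin under its centre.
- pepper_mill: Bystander: wooden mill, 58 mm across, 170 mm tall, behind the hotplate's right end; origin under its centre.

How it is judged (in metres and radians):
On the way, in this order (a step that is already met when the one before it is completed fails the run):
1. the level stands lengthwise on the hotplate and is let go (contact force between level and hotplate above 0.3 N and angle between the x axis of level and the y axis of hotplate, either way round below 0.2 rad and angle between the z axis of level and the z axis of hotplate, either way round below 0.02 rad and angle between level's own z axis and vertical below 0.1 rad and contact force between the fingers and level below 0.1 N), for 0.3 s.
2. with the level standing there untouched, the foot is turned until the bubble is centred (all of step 1 and value of joint bubble between -0.0025 and 0.0025 m and velocity of joint bubble between -0.004 and 0.004 m/s), for 0.4 s.
At the end, for the whole second after the job is handed in: The fingers press the level onto the hotplate: the force between level and plate stays between 5 and 25 N; the level stands flat on it, lengthwise within 0.2 rad; the bubble is at rest within 2.5 mm of the middle and the plate within 0.01 rad of level (contact force between level and hotplate between 5 and 25 N and contact force between the fingers and level above 3 N and angle between the x axis of level and the y axis of hotplate, either way round below 0.2 rad and angle between the z axis of level and the z axis of hotplate, either way round below 0.02 rad and value of joint bubble between -0.0025 and 0.0025 m and velocity of joint bubble between -0.004 and 0.004 m/s and angle between hotplate's own z axis and vertical below 0.01 rad); the arm keeps its last pose, push and grip.
It fails at once if a bystander is pushed more than 30 mm (distance of any of salt_shaker, pepper_mill from where it was at the start of the episode above 0.03 m).
It fails at once if the level is banged or forced onto the plate (over 50 N) (contact force between level and hotplate above 50 N).
It also fails if it takes over 72 s, if anything falls off the work surface, if the arm or the gripper's body presses on something with over 40 N, if the wrist force passes 120 N, or if a joint passes its speed limit or range.

### The arm

A 6-joint arm with a two-finger parallel gripper is mounted at the origin on a cart in front of the work surface, level with it; the furniture and walls round the work are solid. World frame = base frame: x ahead of the robot, y to its left, z up, the work surface at z = 0. Lengths are in mm, angles in degrees, forces in N, time in s.
With the tool pointing down it reaches from about 300 to 850 mm from the base axis. Payload 4.2 kg.
Tool frame: the origin (TCP) lies midway between the tips of the shut fingers; the grasp point (between the pads) lies 19 mm behind it (pinch_z is the distance from the TCP to the grasp point, in mm); z points along the fingers, y is the line along which they close (so a half turn about z gives the same grasp; the last joint's range is limited). The gripper opens to 91 mm and grips with 3 to 60 N. Pads are 32 mm wide; open, the fingers measure 118 mm over their backs; the gripper's body (76 mm by 178 mm) begins 60 mm behind the grasp point.
Start: joints at [72.88, 18.312, 89.639, -0, 72.044, -1.146], TCP at [158.244, 552.815, 188.676] pointing down, gripper open.
Joint ranges: [-177.97, 177.97], [-48.28, 115.42], [12.27, 149.76], [-77.06, 257.06], [2.81, 150.46], [-146.56, 146.56]. Speed limits (degrees/s): [147.25, 147.25, 180, 180, 180, 180].

### API

Orientations are given as [roll, pitch, yaw] about the fixed x, y, z axes, in that order (R = Rz(yaw) Ry(pitch) Rx(roll)).
In Python, from workcell import * gives the robot as it stands.
- The arm moves only by the tool step_arm, never from a script. Its argument "steps" is a list of rows, each a list of 7 numbers: the turn, a rotation vector about the tool's x, y, z in degrees, then the shift along the tool's x, y, z in mm, then the opening, from 0 (shut) to 1 (fully open). In form: [[rx, ry, rz, x, y, z, hand], ...]. A call has exactly 8 rows; each row shifts and turns the commanded pose from where the row before left it, along the tool's axes as they then stand; what a row does not reach is not made up. A row lasts 1/8 s, in which the tool goes at most 62.5 mm and 10.7 degrees, less where a joint would pass 70% of its speed; a pose out of reach is approached as far as the arm can. A call is refused whole if a number of a shift passes 62.5 or a number of a turn 10.7, either way. A call with a gripper value outside its range is refused whole. The fingers move at their own pace and stop on an object; "force" is the grip in N (left out, the last holds). Time passes only in rows, so rows that do not move let the fingers close, or fill a call up. It gives the time, the measured TCP pose, the force, the opening and the grip force at its end, in the units of the state.
- state(): the state, without advancing time (a new reading comes with each control period).
- grab_frame(name): name is "side" or "top"; returns a dict with "image" (384x512x3 uint8, blue, green, red), "fovy" (degrees; the focal length in pixels is half the picture's height over the tangent of half this angle, whatever the lens; pixels are square), "cx", "cy" (the principal point, pixels), "dist" ([k1, k2, p1, p2, k3] as OpenCV has them; the pictures are not rectified), "origin" and "rotation" of the camera in the world. Camera axes: x right, y down, z forward; pixel columns grow to the right and rows downward; lengths in mm; the calibration is good to about 2 mm. A picture is of the moment at which its call begins. There is no depth.
- job_done(): hands the job in; it is judged then, once.
The state is a dict: "time_s": time; "qpos": joint angles; "qvel": joint speeds; "effort": joint torques, N m; "ee_pos": TCP position; "ee_rot": TCP orientation; "force": force on the tool from outside, world axes, zero at the start; "torque": the same for the moment, N m; "gripper_width": finger opening in mm; "gripper_force": force on a finger pad.
Only numpy, scipy, OpenCV 4.12 (cv2) and the standard library are available. Lean on these libraries where they do the work, as an engineer would, in place of code of your own. Each camera call takes 0.05 s, during which the arm holds its last target. There are 200 camera calls.

## Working session

There is one attempt and no reset: what is moved stays moved. The work goes in short steps, Python scripts to look and compute and a tool call to move; the robot and the scene stay as the last step left them, time stands still between calls to the robot, and variables do not carry over. Pictures are saved under pics/ and viewed, at most 10 in all, crops included, and the job is handed in when it is done.

Besides the shell and the picture viewer there is one more tool, called after "Call:" in YAML: its name, and indented under it one key for each argument. step_arm: Moves the arm, as the interface text tells. Its arguments: {"type":"object","properties":{"steps":{"type":"array","items":{"type":"array","items":{"type":"number"}}},"force":{"type":"number"}},"required":["steps"]}

```bash
mkdir -p pics; ls; cat > h.py <<'E'
from workcell import *
import numpy as np, cv2
def K(f):
    h,w=f["image"].shape[:2]; F=h/2/np.tan(np.radians(f["fovy"])/2)
    return np.array([[F,0,f["cx"]],[0,F,f["cy"]],[0,0,1]])
def pix2w(f,uv,z):
    p=cv2.undistortPoints(np.array(uv,float).reshape(-1,1,2),K(f),np.array(f["dist"],float)).reshape(-1,2)
    d=np.c_[p,np.ones(len(p))]@np.array(f["rotation"]).T; o=np.array(f["origin"])
    return o+d*((z-o[2])/d[:,2])[:,None]
def w2pix(f,P):
    R=np.array(f["rotation"]); r=cv2.Rodrigues(R.T)[0]
    return cv2.projectPoints(np.array(P,float).reshape(-1,1,3),r,-R.T@np.array(f["origin"]),K(f),np.array(f["dist"],float))[0].reshape(-1,2)
E
python3 - <<'E'
from h import *
for n in("top","side"):
    f=grab_frame(n); cv2.imwrite(f"pics/{n}0.png",cv2.resize(f["image"],(800,600),interpolation=cv2.INTER_CUBIC)); print(n,f["origin"],np.round(f["rotation"],3).tolist(),f["fovy"],f["cx"],f["cy"],f["dist"])
print(state())
E
```

```text
pics
top [ 545.80653848  161.99160156 1312.23648682] [-176.49, -0.86, -88.511] 53.49767484985431 254.89375357402673 190.27209956343606 [-0.00474013  0.          0.          0.          0.        ]
side [ 539.25645798 1181.47461211  721.59513374] [-122.513, -0.199, -177.168] 56.222983013356576 249.5653075435878 191.38504129410657 [-0.04964067  0.          0.          0.          0.        ]
{'time_s': 0.1, 'qpos': array([ 7.28800105e+01,  1.83478956e+01,  8.96968998e+01, -1.80153305e-03,
        7.20443964e+01, -1.14498823e+00]), 'qvel': array([ 0.0372187 , -0.04127694, -0.12488164, -0.05065226,  0.04046988,
       -0.06129787]), 'effort': array([-1.12733760e-04, -4.13327444e+01, -2.32509917e+01,  7.29114725e-02,
        4.22746944e-02, -4.50908806e-05]), 'ee_pos': array([158.11175858, 552.34231684, 187.92226316]), 'ee_rot': array([-1.79910792e+02, -6.96928589e-05,  1.64025555e+02]), 'force': array([ 0.50618531,  0.44942419, -0.17769573]), 'torque': array([ 0.01107478, -0.02853286,  0.06700915]), 'gripper_force': 0.0, 'gripper_width': 91.40722041287198}
```

View pics/top0.png

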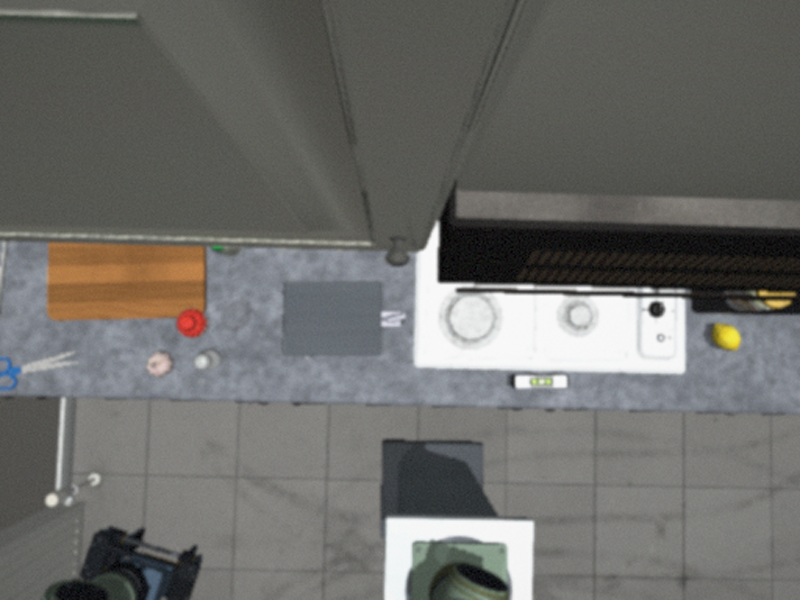

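View pics/side0.png

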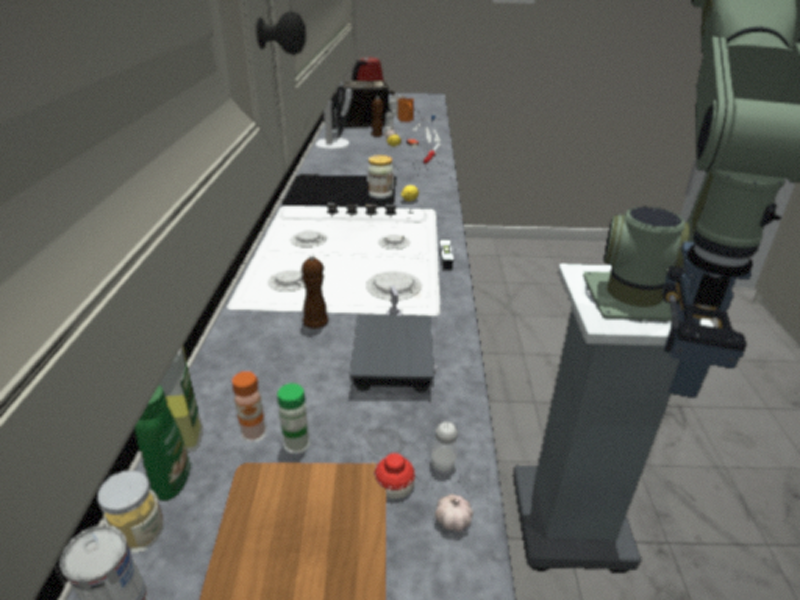

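```bash
sed -i 's/np.array(f\["rotation"\])/Rm(f)/g' h.py; cat >> h.py <<'E'
from scipy.spatial.transform import Rotation
def Rm(f): return Rotation.from_euler("xyz",f["rotation"],degrees=True).as_matrix()
E
python3 - <<'E'
from h import *
s=512/800
f=grab_frame("top"); im=f["image"]
def show(n,uv,z): print(n,np.round(pix2w(f,np.array(uv)*s-.2,z)[:,:2],0).tolist())
show("plate",[(284,281),(382,281),(382,354),(284,354)],52)
show("wing",[(393,319)],85); show("level",[(513,375),(568,375),(568,387),(513,388)],30)
show("mill",[(397,248)],170); show("hob",[(416,368),(685,373)],3); show("counter",[(400,399),(700,408)],0);show("salt",[(205,358)],90);show("red",[(191,322)],60)
g=lambda c,k:cv2.resize(c,None,fx=k,fy=k,interpolation=cv2.INTER_CUBIC)
a=g(im[170:235,175:275],8)[:,:800]; cv2.imwrite("pics/t1.png",a)
b=g(im[230:258,320:372],15)[:,:780]; 
f2=grab_frame("side"); c=g(f2["image"][145:255,215:315],5)
cv2.imwrite("pics/l1.png",np.vstack([np.pad(b,((0,0),(0,20),(0,0)))[:,:800]])); cv2.imwrite("pics/s1.png",c)
E
```

```text
plate [[652.0, 389.0], [658.0, 181.0], [504.0, 177.0], [498.0, 383.0]]
wing [[577.0, 156.0]]
level [[465.0, -105.0], [468.0, -224.0], [442.0, -224.0], [437.0, -106.0]]
mill [[712.0, 152.0]]
hob [[473.0, 102.0], [477.0, -491.0]]
counter [[405.0, 136.0], [401.0, -526.0]]
salt [[487.0, 536.0]]
red [[560.0, 578.0]]
```

View pics/t1.png

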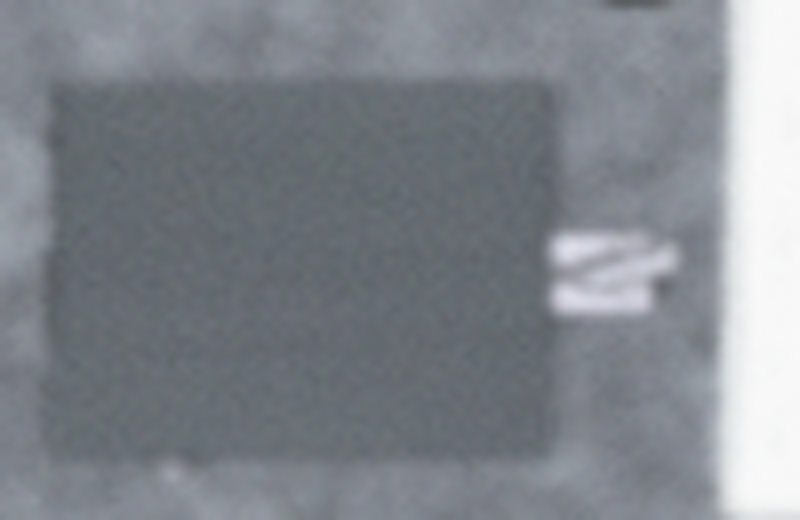

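View pics/l1.png

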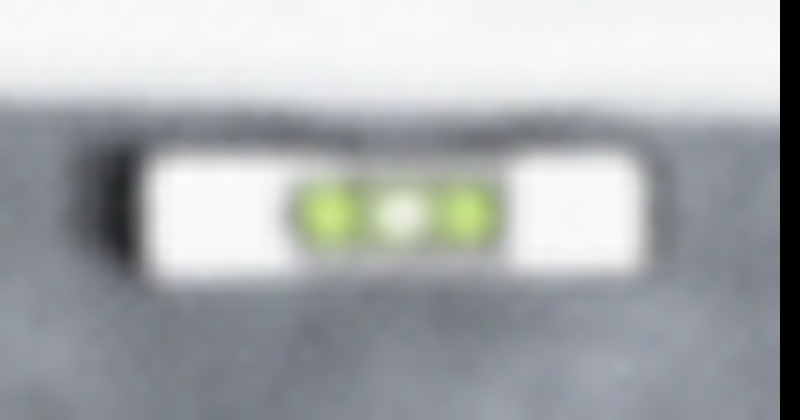

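```bash
python3 - <<'E'
from h import *
s=512/800
f=grab_frame("top"); im=f["image"]; g=grab_frame("side")
p=lambda f,uv,z:np.round(pix2w(f,uv,z)[:,:2],1).tolist()
print("mill",p(g,np.array([(316,322)])*s,0),p(g,np.array([(312,265)])*s,165))
print("level side",p(g,np.array([(447,240),(447,254)])*s,30))
print("plate side",p(g,np.array([(357,317),(433,317),(434,376),(351,376)])*s,52),"wing",p(g,np.array([(394,290)])*s,92))
m=(cv2.cvtColor(im,cv2.COLOR_BGR2GRAY)[237:252,325:366]>165).astype(np.uint8)
r=cv2.minAreaRect(np.argwhere(m)[:,::-1].astype(np.float32)); b=cv2.boxPoints(r)+[325,237]
P=pix2w(f,b,30)[:,:2]; print("level",r,P.round(1).tolist(),P.mean(0))
# plate edges by line of gradient
C=np.array([578,282.5]); 
F=np.array([582,147.5]);
k=12; a=cv2.resize(im[188:218,235:270],None,fx=k,fy=k,interpolation=cv2.INTER_CUBIC)
h=cv2.resize(g["image"][172:212,232:276],None,fx=k,fy=k,interpolation=cv2.INTER_CUBIC)
for c,o,ff in((a,(235,188),f),(h,(232,172),g)):
    for z in(65,92):
        q=((w2pix(ff,[[*F,z]])-o+.5)*k)[0]; cv2.circle(c,tuple(int(v) for v in q),3,(0,0,255) if z==92 else(255,0,0),-1)
H=max(a.shape[0],h.shape[0]); pad=lambda c:np.pad(c,((0,H-c.shape[0]),(0,0),(0,0)))
o=np.hstack([pad(a),pad(h)]); o=cv2.resize(o,(800,int(o.shape[0]*800/o.shape[1]))); cv2.imwrite("pics/w1.png",o); print(a.shape,h.shape,o.shape)
E
```

```text
mill [[753.8, 155.6]] [[745.5, 189.0]]
level side [[448.8, -212.6], [451.8, -130.3]]
plate side [[654.8, 206.4], [494.5, 197.7], [495.5, 389.2], [647.0, 397.3]] wing [[579.0, 158.4]]
level ((22.5, 5.5), (11.0, 35.0), 90.0) [[474.6, -111.4], [477.5, -229.6], [440.8, -229.9], [437.9, -112.0]] [ 457.67395063 -170.70794023]
(360, 420, 3) (480, 528, 3) (405, 800, 3)
```

View pics/w1.png

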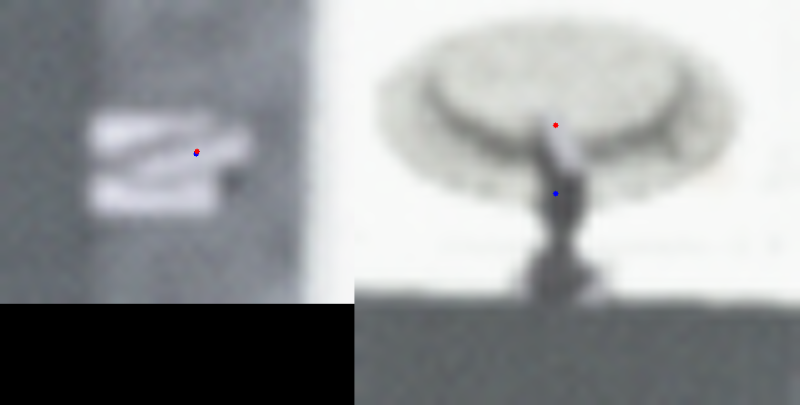

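Top view: plate spans (284,281)–(382,354). Wing centre is (393,319), tilted about 18°. Level is centred at (540,381) beside the hob, and the mill is clear. Moving above the level.

Call:
step_arm:
  steps:
    - [0,0,9.125,0,0,0,0.65]
    - [0,0,9.125,0,0,0,0.65]
    - [0,0,9.125,0,0,0,0.65]
    - [0,0,9.125,0,0,0,0.65]
    - [0,0,9.125,0,0,0,0.65]
    - [0,0,9.125,0,0,0,0.65]
    - [0,0,9.125,0,0,0,0.65]
    - [0,0,9.125,0,0,0,0.65]
  force: 20

```text
time_s: 1.3
ee_pos: [158.2, 552.7, 188.6]
ee_rot: [-180.0, 0.0, 90.7]
force: [-0.8, 0.3, 0.3]
gripper_width: 59.4
gripper_force: 0.0
```

Call:
step_arm:
  steps:
    - [0,0,0,-45,17.6,0,0.65]
    - [0,0,0,-45,17.6,0,0.65]
    - [0,0,0,-45,17.6,0,0.65]
    - [0,0,0,-45,17.6,0,0.65]
    - [0,0,0,-45,17.6,0,0.65]
    - [0,0,0,-45,17.6,0,0.65]
    - [0,0,0,-45,17.6,0,0.65]
    - [0,0,0,-45,17.6,0,0.65]

```text
time_s: 2.3
ee_pos: [305.8, 194.0, 188.9]
ee_rot: [179.9, -0.0, 91.1]
force: [0.5, 0.7, 0.4]
gripper_width: 59.6
gripper_force: 0.0
```

Call:
step_arm:
  steps:
    - [0,0,0,-45,17.6,0,0.65]
    - [0,0,0,-45,17.6,0,0.65]
    - [0,0,0,-45,17.6,0,0.65]
    - [0,0,0,-45,17.6,0,0.65]
    - [0,0,0,-45,17.6,0,0.65]
    - [0,0,0,-45,17.6,0,0.65]
    - [0,0,0,-45,17.6,0,0.65]
    - [0,0,0,-45,17.6,0,0.65]

```text
time_s: 3.3
ee_pos: [453.1, -163.6, 188.7]
ee_rot: [180.0, -0.0, 91.0]
force: [-0.8, -0.2, 0.4]
gripper_width: 59.3
gripper_force: 0.0
```

Call:
step_arm:
  steps:
    - [0,0,0,-2,0,30,0.65]
    - [0,0,0,0,0,40,0.65]
    - [0,0,0,0,0,40,0.65]
    - [0,0,0,0,0,30,0.65]
    - [0,0,0,0,0,20,0.65]
    - [0,0,0,0,0,12,0.65]
    - [0,0,0,0,0,7,0.65]
    - [0,0,0,0,0,0,0.65]

```text
time_s: 4.3
ee_pos: [452.8, -164.1, 9.7]
ee_rot: [180.0, -0.0, 91.0]
force: [-0.6, 0.3, -0.6]
gripper_width: 59.3
gripper_force: 0.0
```

Call:
step_arm:
  steps:
    - [0,0,0,0,0,0,0.2]
    - [0,0,0,0,0,0,0.2]
    - [0,0,0,0,0,0,0.2]
    - [0,0,0,0,0,0,0.2]
    - [0,0,0,0,0,0,0.2]
    - [0,0,0,0,0,0,0.2]
    - [0,0,0,0,0,0,0.2]
    - [0,0,0,0,0,0,0.2]
  force: 20

```text
time_s: 5.3
ee_pos: [452.7, -164.0, 9.6]
ee_rot: [-180.0, -0.0, 91.0]
force: [0.5, 0.4, 0.7]
gripper_width: 18.4
gripper_force: 0.0
```

```bash
python3 - <<'E'
from h import *
s=state(); print(s["gripper_width"],s["gripper_force"])
a=grab_frame("top")["image"][195:265,300:390]; b=grab_frame("side")["image"][120:200,240:340]
r=lambda c:cv2.resize(c,(400,int(c.shape[0]*400/c.shape[1])),interpolation=cv2.INTER_CUBIC)
a,b=r(a),r(b); H=max(len(a),len(b)); p=lambda c:np.pad(c,((0,H-len(c)),(0,0),(0,0)))
cv2.imwrite("pics/g1.png",np.hstack([p(a),p(b)]))
E
```

```text
18.398557444040772 0.0
```

View pics/g1.png

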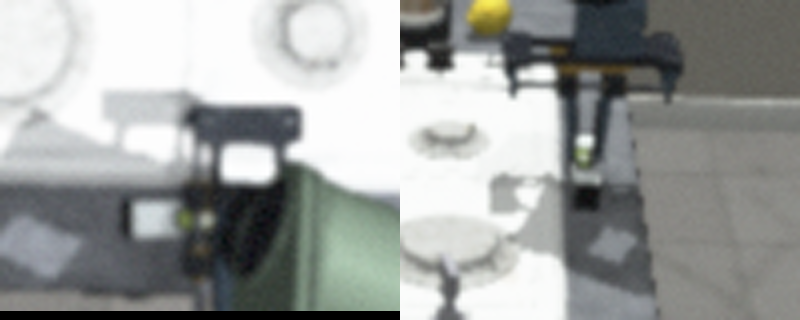

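The fingers straddle the level, which is aligned at about (160,218) left and (588,165) right. I'll close further to get a firm grip.

Call:
step_arm:
  steps:
    - [0,0,0,0,0,0,0]
    - [0,0,0,0,0,0,0]
    - [0,0,0,0,0,0,0]
    - [0,0,0,0,0,0,0]
    - [0,0,0,0,0,0,0]
    - [0,0,0,0,0,0,0]
    - [0,0,0,0,0,0,0]
    - [0,0,0,0,0,0,0]
  force: 20

```text
time_s: 6.4
ee_pos: [452.7, -164.0, 9.6]
ee_rot: [-180.0, -0.0, 91.0]
force: [0.4, -0.2, -0.1]
gripper_width: 0.4
gripper_force: 0.0
```

```bash
python3 - <<'E'
from h import *
s=state(); print(s["gripper_width"],s["gripper_force"],s["force"],s["torque"])
a=grab_frame("side")["image"][120:180,270:320]
cv2.imwrite("pics/g2.png",cv2.resize(a,None,fx=9,fy=9,interpolation=cv2.INTER_CUBIC))
E
```

```text
0.407392626426036 0.0 [ 0.40884757 -0.17432853 -0.12830152] [-0.02441446  0.08222699  0.06182969]
```

View pics/g2.png

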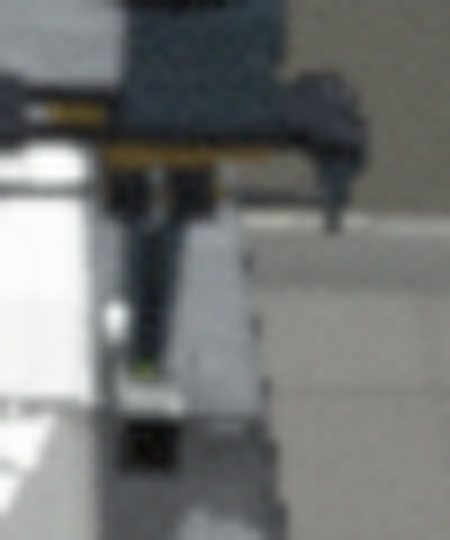

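```bash
python3 - <<'E'
from h import *
g=grab_frame("side"); f=grab_frame("top")
for z in(10,30,60,100): print(z,((w2pix(g,[[452.7,-164,z]])-[270,120]+.5)*9).round(), w2pix(f,[[452.7,-164,z]]).round(1))
for y in(-106,-226): print(y,[((w2pix(g,[[x,y,z]])-[270,120]+.5)*9).round().tolist() for x in(440,466) for z in(0,30)])
E
```

```text
10 [[142. 392.]] [[344.  243.5]]
30 [[145. 353.]] [[345.5 243.9]]
60 [[148. 295.]] [[347.8 244.7]]
100 [[153. 216.]] [[351.1 245.7]]
-106 [[[173.0, 472.0]], [[177.0, 414.0]], [[116.0, 470.0]], [[119.0, 412.0]]]
-226 [[[163.0, 351.0]], [[166.0, 295.0]], [[109.0, 349.0]], [[112.0, 293.0]]]
```

Call:
step_arm:
  steps:
    - [0,0,0,0,0,-20,0]
    - [0,0,0,0,0,-30,0]
    - [0,0,0,0,0,-30,0]
    - [0,0,0,0,0,-10,0]
    - [0,0,0,0,0,0,0]
    - [0,0,0,0,0,0,0]
    - [0,0,0,0,0,0,0]
    - [0,0,0,0,0,0,0]

```text
time_s: 7.55
ee_pos: [452.4, -163.9, 99.0]
ee_rot: [-179.9, -0.0, 91.0]
force: [-0.2, -0.1, -0.7]
gripper_width: 0.6
gripper_force: 0.0
```

```bash
python3 - <<'E'
from h import *
g=grab_frame("side"); s=state(); e=s["ee_pos"]; print(e,s["gripper_width"],s["force"])
G=cv2.cvtColor(g["image"],cv2.COLOR_BGR2GRAY)
for dz in range(-30,120,6):
    u,v=w2pix(g,[[e[0],e[1]+16,e[2]+dz]])[0]; print(dz,round(u),round(v),G[round(v),round(u)-7:round(u)+8].tolist())
cv2.imwrite("pics/g3.png",cv2.resize(g["image"][90:180,250:340],None,fx=6,fy=6,interpolation=cv2.INTER_CUBIC))
E
```

```text
[ 452.50088333 -163.92514317   99.11811098] 0.4641582375431213 [ 0.14849752 -0.52741819  0.60960276]
-30 286 152 [210, 161, 138, 136, 132, 132, 133, 131, 136, 139, 140, 138, 141, 141, 146]
-24 286 151 [209, 161, 140, 135, 133, 133, 136, 134, 137, 139, 141, 141, 142, 142, 142]
-18 286 149 [198, 154, 140, 139, 139, 140, 139, 139, 138, 141, 143, 145, 146, 146, 142]
-12 287 148 [148, 136, 139, 140, 139, 136, 139, 140, 141, 142, 147, 144, 141, 143, 139]
-6 287 147 [146, 136, 138, 136, 140, 139, 140, 142, 145, 148, 148, 147, 148, 147, 148]
0 287 145 [147, 137, 135, 139, 141, 148, 144, 143, 142, 143, 144, 146, 152, 153, 152]
6 287 144 [140, 133, 137, 141, 144, 146, 148, 146, 144, 142, 144, 145, 146, 148, 146]
12 287 143 [135, 136, 134, 139, 142, 145, 150, 149, 147, 143, 146, 145, 142, 144, 144]
18 287 141 [139, 134, 135, 134, 138, 138, 137, 135, 136, 135, 142, 145, 144, 143, 140]
24 287 140 [135, 129, 129, 131, 131, 122, 97, 90, 93, 105, 130, 141, 143, 140, 137]
30 287 139 [133, 128, 131, 134, 129, 104, 65, 48, 54, 77, 114, 137, 137, 138, 137]
36 287 137 [139, 138, 136, 136, 126, 82, 50, 31
[... 345 characters left out ...]
41, 128, 107]
66 288 130 [135, 134, 130, 113, 75, 50, 35, 33, 39, 64, 100, 126, 129, 115, 100]
72 288 129 [138, 138, 134, 111, 72, 50, 35, 34, 45, 55, 92, 125, 124, 102, 93]
78 288 127 [139, 137, 138, 115, 72, 51, 44, 36, 39, 50, 78, 118, 122, 99, 93]
84 288 126 [139, 137, 135, 106, 70, 48, 37, 36, 41, 53, 72, 107, 115, 105, 97]
90 288 124 [133, 127, 119, 90, 59, 51, 59, 73, 56, 50, 60, 86, 102, 96, 93]
96 288 123 [133, 114, 91, 67, 46, 43, 70, 92, 64, 47, 48, 50, 66, 67, 83]
102 288 122 [133, 94, 57, 40, 29, 37, 59, 86, 67, 38, 28, 35, 37, 40, 65]
108 288 120 [81, 60, 36, 23, 22, 24, 33, 54, 60, 48, 30, 26, 26, 31, 46]
114 288 119 [86, 62, 38, 30, 31, 31, 41, 63, 66, 51, 35, 28, 29, 30, 48]
```

View pics/g3.png

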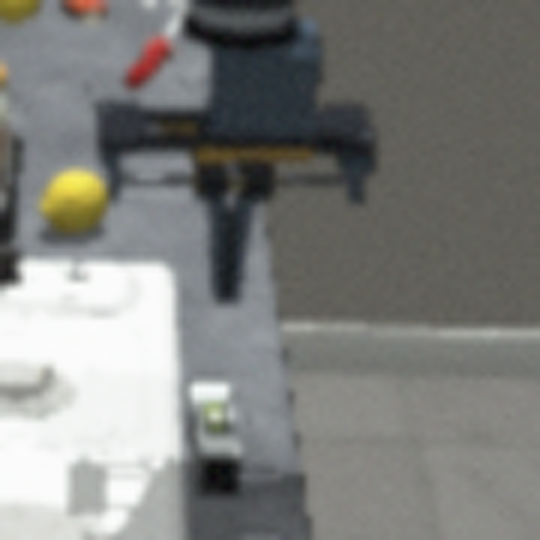

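The picture shows the shut fingertips at (228,300) in the crop, about 20 mm higher than the reported TCP. The level at (215,435) is untouched. So the real tips sit about 20 mm above the reported z, and the fingers closed just above the level. I'll go lower by that amount, watching the force.

Call:
step_arm:
  steps:
    - [0,0,0,0,0,0,0.65]
    - [0,0,0,0,0,0,0.65]
    - [0,0,0,0,0,0,0.65]
    - [0,0,0,0,0,20,0.65]
    - [0,0,0,0,0,30,0.65]
    - [0,0,0,0,0,30,0.65]
    - [0,0,0,0,0,10,0.65]
    - [0,0,0,0,0,0,0.65]

```text
time_s: 8.6
ee_pos: [452.7, -164.0, 9.5]
ee_rot: [-180.0, -0.0, 91.0]
force: [-1.0, 0.2, 1.2]
gripper_width: 59.5
gripper_force: 0.0
```

Call:
step_arm:
  steps:
    - [0,0,0,0,0,2.5,0.65]
    - [0,0,0,0,0,2.5,0.65]
    - [0,0,0,0,0,2.5,0.65]
    - [0,0,0,0,0,2.5,0.65]
    - [0,0,0,0,0,2.5,0.65]
    - [0,0,0,0,0,2.5,0.65]
    - [0,0,0,0,0,2.5,0.65]
    - [0,0,0,0,0,0,0.65]

```text
time_s: 9.6
ee_pos: [452.6, -163.9, -8.1]
ee_rot: [-180.0, -0.0, 91.0]
force: [-0.1, 0.6, 0.2]
gripper_width: 58.9
gripper_force: 0.0
```

Call:
step_arm:
  steps:
    - [0,0,0,0,0,0,0.1]
    - [0,0,0,0,0,0,0.1]
    - [0,0,0,0,0,0,0.1]
    - [0,0,0,0,0,0,0.1]
    - [0,0,0,0,0,0,0.1]
    - [0,0,0,0,0,0,0.1]
    - [0,0,0,0,0,0,0.1]
    - [0,0,0,0,0,0,0.1]
  force: 20

```text
time_s: 10.6
ee_pos: [452.9, -164.1, -7.8]
ee_rot: [180.0, 0.0, 91.0]
force: [0.5, 0.8, 0.1]
gripper_width: 26.1
gripper_force: 19.9
```

Level is gripped: 26.1 mm, 20 N. Lift it and carry it over to the plate.

Call:
step_arm:
  steps:
    - [0,0,0,0,0,-8,0.1]
    - [0,0,0,0,0,-14,0.1]
    - [0,0,0,0,0,-20,0.1]
    - [0,0,0,0,0,-20,0.1]
    - [0,0,0,0,0,-20,0.1]
    - [0,0,0,0,0,-20,0.1]
    - [0,0,0,0,0,-18,0.1]
    - [0,0,0,10,4,0,0.1]

```text
time_s: 11.6
ee_pos: [457.5, -154.3, 114.0]
ee_rot: [179.8, 0.1, 91.0]
force: [0.1, 0.3, -2.4]
gripper_width: 26.2
gripper_force: 19.9
```

Call:
step_arm:
  steps:
    - [0,0,0,25,7,0,0.1]
    - [0,0,0,35,10,0,0.1]
    - [0,0,0,35,10,0,0.1]
    - [0,0,0,35,10,0,0.1]
    - [0,0,0,35,10,0,0.1]
    - [0,0,0,35,10,0,0.1]
    - [0,0,0,35,10,0,0.1]
    - [0,0,0,35,10,0,0.1]

```text
time_s: 12.6
ee_pos: [528.0, 119.2, 111.4]
ee_rot: [-179.9, 0.0, 91.1]
force: [1.3, -0.6, -1.1]
gripper_width: 25.7
gripper_force: 19.9
```

Call:
step_arm:
  steps:
    - [0,0,0,35,10,0,0.1]
    - [0,0,0,35,10,0,0.1]
    - [0,0,0,35,10,0,0.1]
    - [0,0.7,0,34,10,0,0.1]
    - [0,0.7,0,25,8,0,0.1]
    - [0,0,0,10,4,0,0.1]
    - [0,0,0,0,0,0,0.1]
    - [0,0,0,0,0,0,0.1]

```text
time_s: 13.6
ee_pos: [577.0, 291.4, 112.5]
ee_rot: [-179.9, -1.3, 91.0]
force: [-0.4, -0.2, -1.6]
gripper_width: 26.0
gripper_force: 19.9
```

Call:
step_arm:
  steps:
    - [0,0,0,0,0,10,0.1]
    - [0,0,0,0,0,15,0.1]
    - [0,0,0,0,0,15,0.1]
    - [0,0,0,0,0,11,0.1]
    - [0,0,0,0,0,6,0.1]
    - [0,0,0,0,0,4,0.1]
    - [0,0,0,0,0,0,0.1]
    - [0,0,0,0,0,0,0.1]

```text
time_s: 14.6
ee_pos: [577.9, 294.0, 52.2]
ee_rot: [179.9, -1.4, 91.0]
force: [1.1, 0.0, -1.4]
gripper_width: 25.7
gripper_force: 19.9
```

Call:
step_arm:
  steps:
    - [0,0,0,0,0,0.6,0.1]
    - [0,0,0,0,0,0.6,0.1]
    - [0,0,0,0,0,0.6,0.1]
    - [0,0,0,0,0,0.6,0.1]
    - [0,0,0,0,0,0.6,0.1]
    - [0,0,0,0,0,0.6,0.1]
    - [0,0,0,0,0,0.4,0.1]
    - [0,0,0,0,0,0,0.1]

```text
time_s: 15.6
ee_pos: [577.5, 293.9, 47.7]
ee_rot: [-180.0, -1.4, 91.0]
force: [0.0, 0.4, -1.6]
gripper_width: 25.6
gripper_force: 19.9
```

Call:
step_arm:
  steps:
    - [0,0,0,0,0,0.3,0.1]
    - [0,0,0,0,0,0.3,0.1]
    - [0,0,0,0,0,0.3,0.1]
    - [0,0,0,0,0,0.3,0.1]
    - [0,0,0,0,0,0.3,0.1]
    - [0,0,0,0,0,0.3,0.1]
    - [0,0,0,0,0,0.2,0.1]
    - [0,0,0,0,0,0,0.1]

```text
time_s: 16.6
ee_pos: [577.5, 293.9, 45.7]
ee_rot: [-180.0, -1.4, 91.0]
force: [-0.2, -0.2, -1.8]
gripper_width: 25.8
gripper_force: 19.9
```

Call:
step_arm:
  steps:
    - [0,0,0,0,0,0.3,0.1]
    - [0,0,0,0,0,0.2,0.1]
    - [0,0,0,0,0,0.2,0.1]
    - [0,0,0,0,0,0.2,0.1]
    - [0,0,0,0,0,0.2,0.1]
    - [0,0,0,0,0,0,0.1]
    - [0,0,0,0,0,0,0.1]
    - [0,0,0,0,0,0,0.1]

```text
time_s: 17.6
ee_pos: [577.6, 294.0, 44.6]
ee_rot: [180.0, -1.4, 91.0]
force: [0.2, -0.6, -1.7]
gripper_width: 25.9
gripper_force: 19.9
```

Call:
step_arm:
  steps:
    - [0,0,0,0,0,0.2,0.1]
    - [0,0,0,0,0,0.2,0.1]
    - [0,0,0,0,0,0.2,0.1]
    - [0,0,0,0,0,0.2,0.1]
    - [0,0,0,0,0,0.2,0.1]
    - [0,0,0,0,0,0.2,0.1]
    - [0,0,0,0,0,0,0.1]
    - [0,0,0,0,0,0,0.1]

```text
time_s: 18.6
ee_pos: [577.6, 294.0, 43.5]
ee_rot: [180.0, -1.4, 91.0]
force: [-0.4, -0.3, -1.2]
gripper_width: 25.9
gripper_force: 19.9
```

Call:
step_arm:
  steps:
    - [0,0,0,0,0,0.2,0.1]
    - [0,0,0,0,0,0.2,0.1]
    - [0,0,0,0,0,0.2,0.1]
    - [0,0,0,0,0,0.2,0.1]
    - [0,0,0,0,0,0,0.1]
    - [0,0,0,0,0,0,0.1]
    - [0,0,0,0,0,0,0.1]
    - [0,0,0,0,0,0,0.1]

```text
time_s: 19.6
ee_pos: [577.7, 294.1, 43.0]
ee_rot: [180.0, -1.4, 91.0]
force: [-0.6, 0.3, 5.1]
gripper_width: 26.0
gripper_force: 20.0
```

Call:
step_arm:
  steps:
    - [0,0,0,0,0,-0.2,0.3]
    - [0,0,0,0,0,0,0.35]
    - [0,0,0,0,0,0,0.45]
    - [0,0,0,0,0,0,0.5]
    - [0,0,0,0,0,-10,0.5]
    - [0,0,0,0,0,-20,0.5]
    - [0,-0.7,0,0,0,-30,0.5]
    - [0,-0.7,0,0,0,-30,0.5]

```text
time_s: 20.6
ee_pos: [577.7, 292.1, 134.4]
ee_rot: [180.0, 0.0, 91.0]
force: [0.1, 0.2, 0.5]
gripper_width: 45.7
gripper_force: 0.0
```

```bash
python3 - <<'E'
from h import *
s=state(); print(s["ee_pos"],s["ee_rot"],s["gripper_width"],s["force"])
E
```

```text
[577.68627241 292.07409174 134.41890314] [1.79965231e+02 1.66979718e-03 9.10136759e+01] 45.693747770038414 [0.14363951 0.1530557  0.49815594]
```

Call:
step_arm:
  steps:
    - [0,0,0,-15,0,0,0.5]
    - [0,0,0,-30,0,0,0.5]
    - [0,0,0,-35,0.8,0,0.5]
    - [0,0,0,-33,0,0,0.5]
    - [0,0,0,-20,0,0,0.5]
    - [0,0,0,-10,0,0,0.5]
    - [0,0,-9,0,0,0,0.5]
    - [0,0,-9,0,0,0,0.5]

```text
time_s: 21.6
ee_pos: [580.9, 149.5, 132.6]
ee_rot: [-180.0, -0.0, 109.3]
force: [0.3, 0.5, 0.1]
gripper_width: 45.8
gripper_force: 0.0
```

```bash
cat >> h.py <<'E'
def bubble(save=None):
    f=grab_frame("top"); im=f["image"]
    # fixed world window round the level's top on the plate (z~81), resampled at 0.5 mm: columns = -y, rows = -x
    ys=np.arange(365,220,-.5); xs=np.arange(605,550,-.5)
    P=np.stack(np.meshgrid(xs,ys,indexing="ij"),-1).reshape(-1,2); P=np.c_[P,np.full(len(P),81.)]
    uv=w2pix(f,P).astype(np.float32).reshape(len(xs),len(ys),2)
    o=cv2.remap(im,uv[...,0],uv[...,1],cv2.INTER_CUBIC)
    if save: cv2.imwrite(save,cv2.resize(o,(800,300)))
    return o,xs,ys
E
python3 - <<'E'
from h import *
s=state(); print(s["ee_pos"],s["ee_rot"])
o,xs,ys=bubble("pics/b1.png")
h=cv2.cvtColor(o,cv2.COLOR_BGR2HSV)
m=(h[...,1]>80); print(m.sum(), xs[np.argwhere(m)[:,0]].mean())
r=slice(len(xs)//2-8,len(xs)//2+8)
r=int(np.argwhere(m)[:,0].mean()); 
for j in range(100,190,3): print(ys[j],o[r-6:r+6,j].mean(0).round().tolist())
E
```

```text
[580.88748024 149.50230802 132.55333921] [-1.79996923e+02 -3.13565632e-02  1.09336953e+02]
637 577.3916797488226
315.0 [207.0, 219.0, 213.0]
313.5 [176.0, 205.0, 193.0]
312.0 [149.0, 197.0, 179.0]
310.5 [131.0, 194.0, 172.0]
309.0 [127.0, 196.0, 173.0]
307.5 [123.0, 189.0, 167.0]
306.0 [124.0, 181.0, 161.0]
304.5 [130.0, 174.0, 157.0]
303.0 [137.0, 170.0, 156.0]
301.5 [148.0, 172.0, 160.0]
300.0 [158.0, 177.0, 167.0]
298.5 [164.0, 182.0, 172.0]
297.0 [165.0, 184.0, 173.0]
295.5 [158.0, 183.0, 171.0]
294.0 [151.0, 180.0, 168.0]
292.5 [139.0, 176.0, 162.0]
291.0 [129.0, 175.0, 158.0]
289.5 [120.0, 174.0, 154.0]
288.0 [112.0, 170.0, 150.0]
286.5 [108.0, 167.0, 148.0]
285.0 [102.0, 160.0, 142.0]
283.5 [99.0, 154.0, 137.0]
282.0 [97.0, 150.0, 133.0]
280.5 [96.0, 151.0, 133.0]
279.0 [99.0, 156.0, 137.0]
277.5 [104.0, 164.0, 144.0]
276.0 [106.0, 168.0, 149.0]
274.5 [103.0, 168.0, 148.0]
273.0 [101.0, 162.0, 142.0]
271.5 [100.0, 148.0, 131.0]
```

View pics/b1.png

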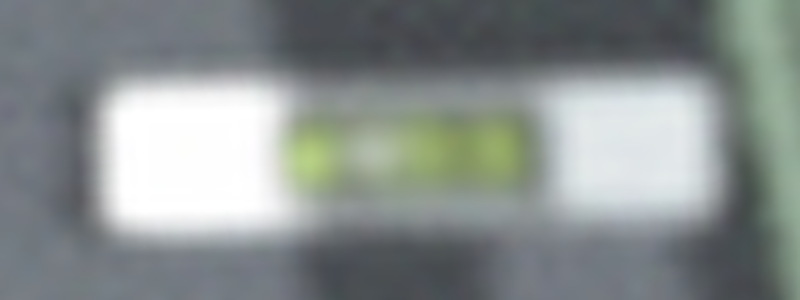

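Bubble is about 7 mm toward the high (+y) end: (372,155) against a vial middle of about (411,155). That means about 1.45 rad (83°) of clockwise turn. Gripping the wing.

Call:
step_arm:
  steps:
    - [0,0,0,0,0,15,0.5]
    - [0,0,0,0,0,25,0.5]
    - [0,0,0,0,0,15,0.5]
    - [0,0,0,0,0,12,0.5]
    - [0,0,0,0,0,10,0.5]
    - [0,0,0,0,0,7,0.5]
    - [0,0,0,0,0,4,0.5]
    - [0,0,0,0,0,0,0.5]

```text
time_s: 22.65
ee_pos: [581.0, 149.2, 44.8]
ee_rot: [180.0, -0.0, 109.0]
force: [0.2, 0.0, -0.7]
gripper_width: 46.0
gripper_force: 0.0
```

Call:
step_arm:
  steps:
    - [0,0,0,0,0,0,0.4]
    - [0,0,0,0,0,0,0.3]
    - [0,0,0,0,0,0,0.2]
    - [0,0,0,0,0,0,0]
    - [0,0,0,0,0,0,0]
    - [0,0,0,0,0,0,0]
    - [0,0,0,0,0,0,0]
    - [0,0,0,0,0,0,0]
  force: 20

```text
time_s: 23.65
ee_pos: [580.6, 149.0, 44.9]
ee_rot: [-180.0, 0.0, 109.0]
force: [-2.8, -1.2, 2.9]
gripper_width: 9.7
gripper_force: 20.0
```

Call:
step_arm:
  steps:
    - [0,0,9,0,0,0,0]
    - [0,0,9,0,0,0,0]
    - [0,0,9,0,0,0,0]
    - [0,0,9,0,0,0,0]
    - [0,0,9,0,0,0,0]
    - [0,0,9,0,0,0,0]
    - [0,0,9,0,0,0,0]
    - [0,0,5,0,0,0,0]

```text
time_s: 24.65
ee_pos: [579.1, 149.4, 44.9]
ee_rot: [-179.9, 0.1, 40.8]
force: [-6.2, -0.5, 5.1]
gripper_width: 10.1
gripper_force: 20.0
```

Call:
step_arm:
  steps:
    - [0,0,0,0,0,0,0]
    - [0,0,0,0,0,0,0]
    - [0,0,0,0,0,0,0]
    - [0,0,0,0,0,0,0]
    - [0,0,0,0,0,0,0]
    - [0,0,0,0,0,0,0]
    - [0,0,0,0,0,0,0]
    - [0,0,0,0,0,0,0]

```text
time_s: 25.65
ee_pos: [579.1, 149.4, 44.8]
ee_rot: [-179.9, 0.1, 41.0]
force: [-6.0, -0.1, 5.3]
gripper_width: 9.7
gripper_force: 20.0
```

```bash
cat > m.py <<'E'
from h import *
s=state(); print(s["time_s"],s["ee_pos"].round(1),s["ee_rot"].round(1),s["force"].round(1),s["gripper_width"])
B=0
for _ in range(3): o,xs,ys=bubble(); B=B+o.astype(float)/3
g=B[100//1-100:,:].mean(2); 
h=cv2.cvtColor(B.astype(np.uint8),cv2.COLOR_BGR2HSV); m=h[...,1]>80; r=int(np.median(np.argwhere(m)[:,0])); print("row x",xs[r])
pr=B[r-6:r+7].mean(0); top=g[r-22:r+22].mean(0)
e=np.abs(np.diff(cv2.GaussianBlur(top[None],(1,1),0)[0])); 
w=np.where(top>0.5*(np.percentile(top,5)+np.percentile(top,95)))[0]; print("white ends",ys[w[0]],ys[w[-1]],(ys[w[0]]+ys[w[-1]])/2)
G=pr[:,1]-pr[:,0]; v=np.where(G>20)[0]; print("vial",ys[v[0]],ys[v[-1]],(ys[v[0]]+ys[v[-1]])/2)
for j in range(100,196,4): print(ys[j],pr[j].round().tolist(),round(G[j]))
E
python3 m.py
```

```text
25.65 [579.1 149.4  44.8] [-1.799e+02  1.000e-01  4.100e+01] [-6.  -0.1  5.3] 9.740917247190598
row x 577.5
white ends 348.5 237.5 293.0
vial 315.0 270.0 292.5
315.0 [184.0, 207.0, 197.0] 22
313.0 [158.0, 212.0, 193.0] 54
311.0 [148.0, 227.0, 205.0] 79
309.0 [155.0, 239.0, 221.0] 83
307.0 [158.0, 244.0, 227.0] 85
305.0 [161.0, 241.0, 223.0] 79
303.0 [163.0, 233.0, 216.0] 70
301.0 [184.0, 232.0, 219.0] 48
299.0 [212.0, 237.0, 230.0] 25
297.0 [230.0, 244.0, 240.0] 14
295.0 [237.0, 248.0, 244.0] 11
293.0 [235.0, 247.0, 243.0] 12
291.0 [219.0, 238.0, 232.0] 19
289.0 [190.0, 217.0, 208.0] 27
287.0 [158.0, 188.0, 177.0] 30
285.0 [123.0, 160.0, 146.0] 36
283.0 [106.0, 149.0, 134.0] 43
281.0 [97.0, 148.0, 132.0] 51
279.0 [99.0, 156.0, 139.0] 57
277.0 [103.0, 164.0, 145.0] 60
275.0 [100.0, 160.0, 142.0] 59
273.0 [100.0, 150.0, 134.0] 50
271.0 [111.0, 142.0, 129.0] 31
269.0 [145.0, 156.0, 147.0] 11
```

Call:
step_arm:
  steps:
    - [0,0,5,0,0,0,0]
    - [0,0,5,0,0,0,0]
    - [0,0,5,0,0,0,0]
    - [0,0,0,0,0,0,0]
    - [0,0,0,0,0,0,0]
    - [0,0,0,0,0,0,0]
    - [0,0,0,0,0,0,0]
    - [0,0,0,0,0,0,0]

```text
time_s: 26.8
ee_pos: [578.9, 149.7, 44.9]
ee_rot: [-179.9, 0.2, 26.0]
force: [-6.9, 0.8, 5.8]
gripper_width: 9.4
gripper_force: 20.0
```

Call:
step_arm:
  steps:
    - [0,0,0,0,0,0,0]
    - [0,0,0,0,0,0,0]
    - [0,0,0,0,0,0,0]
    - [0,0,0,0,0,0,0]
    - [0,0,0,0,0,0,0]
    - [0,0,0,0,0,0,0]
    - [0,0,0,0,0,0,0]
    - [0,0,0,0,0,0,0]

```text
time_s: 27.8
ee_pos: [579.0, 149.7, 44.9]
ee_rot: [-179.9, 0.2, 26.0]
force: [-6.7, 0.5, 5.3]
gripper_width: 10.0
gripper_force: 20.0
```

```bash
python3 m.py
```

```text
27.8 [579.  149.7  44.9] [-179.9    0.2   26. ] [-6.7  0.5  5.3] 10.002998590296427
row x 577.5
white ends 349.0 248.5 298.75
vial 315.0 270.5 292.75
315.0 [185.0, 207.0, 197.0] 21
313.0 [159.0, 213.0, 194.0] 53
311.0 [149.0, 228.0, 206.0] 79
309.0 [156.0, 239.0, 221.0] 83
307.0 [157.0, 244.0, 227.0] 86
305.0 [158.0, 240.0, 223.0] 82
303.0 [156.0, 232.0, 213.0] 75
301.0 [171.0, 229.0, 214.0] 58
299.0 [194.0, 234.0, 224.0] 39
297.0 [218.0, 242.0, 235.0] 24
295.0 [231.0, 245.0, 241.0] 15
293.0 [228.0, 242.0, 238.0] 14
291.0 [216.0, 232.0, 227.0] 16
289.0 [193.0, 214.0, 206.0] 20
287.0 [165.0, 189.0, 180.0] 24
285.0 [132.0, 166.0, 155.0] 35
283.0 [113.0, 159.0, 145.0] 46
281.0 [104.0, 160.0, 143.0] 56
279.0 [103.0, 165.0, 146.0] 61
277.0 [104.0, 166.0, 147.0] 63
275.0 [100.0, 159.0, 141.0] 60
273.0 [101.0, 149.0, 134.0] 49
271.0 [112.0, 142.0, 130.0] 30
269.0 [146.0, 156.0, 147.0] 10
```

Call:
step_arm:
  steps:
    - [0,0,0,0,0,0,0.3]
    - [0,0,0,0,0,0,0.3]
    - [0,0,0,0,0,0,0.3]
    - [0,0,0,0,0,0,0.3]
    - [0,0,0,0,0,-10,0.3]
    - [0,0,0,0,0,-20,0.3]
    - [0,0,0,0,0,-30,0.3]
    - [0,0,0,0,0,-20,0.3]

```text
time_s: 28.95
ee_pos: [581.7, 149.3, 127.0]
ee_rot: [180.0, -0.2, 26.0]
force: [-1.0, 0.2, -0.2]
gripper_width: 27.1
gripper_force: 0.0
```

Call:
step_arm:
  steps:
    - [0,0,-8.1,0,0,0,0]
    - [0,0,-8.1,0,0,0,0]
    - [0,0,-8.1,0,0,0,0]
    - [0,0,-8.1,0,0,0,0]
    - [0,0,-8.1,0,0,0,0]
    - [0,0,-8.1,0,0,0,0]
    - [0,0,-8.1,0,0,0,0]
    - [0,0,-8.3,0,0,0,0]

```text
time_s: 29.95
ee_pos: [581.2, 149.3, 125.6]
ee_rot: [179.9, -0.0, 91.3]
force: [0.3, 0.4, -0.6]
gripper_width: 0.1
gripper_force: 0.0
```

```bash
python3 m.py; python3 -c "
from h import *
bubble('pics/b2.png')"
```

```text
29.95 [581.2 149.3 125.6] [179.9  -0.   91.3] [ 0.3  0.4 -0.6] 0.13933925083100857
row x 577.5
white ends 348.5 238.0 293.25
vial 315.0 270.0 292.5
315.0 [185.0, 206.0, 198.0] 21
313.0 [157.0, 205.0, 189.0] 49
311.0 [137.0, 209.0, 186.0] 72
309.0 [131.0, 210.0, 185.0] 78
307.0 [120.0, 196.0, 172.0] 75
305.0 [111.0, 174.0, 155.0] 64
303.0 [104.0, 157.0, 140.0] 53
301.0 [111.0, 150.0, 136.0] 40
299.0 [128.0, 158.0, 146.0] 31
297.0 [146.0, 171.0, 160.0] 25
295.0 [161.0, 184.0, 172.0] 23
293.0 [166.0, 188.0, 176.0] 22
291.0 [168.0, 189.0, 179.0] 21
289.0 [161.0, 185.0, 174.0] 23
287.0 [148.0, 175.0, 163.0] 27
285.0 [128.0, 165.0, 151.0] 36
283.0 [114.0, 160.0, 145.0] 47
281.0 [106.0, 162.0, 144.0] 56
279.0 [104.0, 166.0, 147.0] 61
277.0 [104.0, 168.0, 149.0] 64
275.0 [100.0, 161.0, 143.0] 61
273.0 [101.0, 150.0, 134.0] 49
271.0 [111.0, 142.0, 129.0] 31
269.0 [144.0, 156.0, 146.0] 11
```

View pics/b2.png

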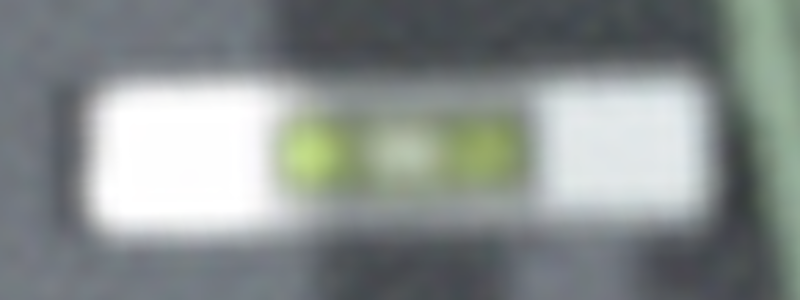

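The bubble sits at about 405 px, and the vial middle is about 403 px, so it is centred. Now to press on the level with the fingers shut.

Call:
step_arm:
  steps:
    - [0,0,0,12,0,0,0]
    - [0,0,0,25,-0.6,0,0]
    - [0,0,0,30,-0.6,0,0]
    - [0,0,0,30,0,0,0]
    - [0,0,0,25,0,0,0]
    - [0,0,0,15,0,0,0]
    - [0,0,0,6,0,0,0]
    - [0,0,0,0,0,0,0]

```text
time_s: 31.15
ee_pos: [577.2, 292.0, 124.7]
ee_rot: [-180.0, 0.0, 91.0]
force: [0.1, -0.5, 0.7]
gripper_width: 0.6
gripper_force: 0.0
```

Call:
step_arm:
  steps:
    - [0,0,0,0,0,8,0]
    - [0,0,0,0,0,14,0]
    - [0,0,0,0,0,14,0]
    - [0,0,0,0,0,10,0]
    - [0,0,0,0,0,6,0]
    - [0,0,0,0,0,4,0]
    - [0,0,0,0,0,2,0]
    - [0,0,0,0,0,0,0]

```text
time_s: 32.15
ee_pos: [577.3, 292.3, 67.0]
ee_rot: [180.0, -0.0, 91.0]
force: [0.7, 0.3, -0.1]
gripper_width: 0.2
gripper_force: 0.0
```

Call:
step_arm:
  steps:
    - [0,0,0,0,0,0.5,0]
    - [0,0,0,0,0,0.5,0]
    - [0,0,0,0,0,0.5,0]
    - [0,0,0,0,0,0.5,0]
    - [0,0,0,0,0,0.5,0]
    - [0,0,0,0,0,0.5,0]
    - [0,0,0,0,0,0,0]
    - [0,0,0,0,0,0,0]

```text
time_s: 33.15
ee_pos: [577.2, 292.2, 63.8]
ee_rot: [180.0, -0.0, 91.0]
force: [0.5, -0.0, -0.3]
gripper_width: 0.3
gripper_force: 0.0
```

Call:
step_arm:
  steps:
    - [0,0,0,0,0,0.3,0]
    - [0,0,0,0,0,0.3,0]
    - [0,0,0,0,0,0.3,0]
    - [0,0,0,0,0,0.3,0]
    - [0,0,0,0,0,0.3,0]
    - [0,0,0,0,0,0,0]
    - [0,0,0,0,0,0,0]
    - [0,0,0,0,0,0,0]

```text
time_s: 34.15
ee_pos: [577.2, 292.2, 62.3]
ee_rot: [180.0, -0.0, 91.0]
force: [-0.2, 1.2, -0.5]
gripper_width: 0.2
gripper_force: 0.0
```

Call:
step_arm:
  steps:
    - [0,0,0,0,0,0.2,0]
    - [0,0,0,0,0,0.2,0]
    - [0,0,0,0,0,0.2,0]
    - [0,0,0,0,0,0.2,0]
    - [0,0,0,0,0,0.2,0]
    - [0,0,0,0,0,0,0]
    - [0,0,0,0,0,0,0]
    - [0,0,0,0,0,0,0]

```text
time_s: 35.15
ee_pos: [577.2, 292.2, 61.3]
ee_rot: [180.0, -0.0, 91.0]
force: [-0.2, 0.9, 0.8]
gripper_width: 0.3
gripper_force: 0.0
```

Call:
step_arm:
  steps:
    - [0,0,0,0,0,0.2,0]
    - [0,0,0,0,0,0.2,0]
    - [0,0,0,0,0,0.2,0]
    - [0,0,0,0,0,0.2,0]
    - [0,0,0,0,0,0,0]
    - [0,0,0,0,0,0,0]
    - [0,0,0,0,0,0,0]
    - [0,0,0,0,0,0,0]

```text
time_s: 36.15
ee_pos: [577.2, 292.1, 60.5]
ee_rot: [180.0, -0.0, 91.0]
force: [0.2, 0.3, -0.3]
gripper_width: 0.5
gripper_force: 0.0
```

Call:
step_arm:
  steps:
    - [0,0,0,0,0,0.2,0]
    - [0,0,0,0,0,0.2,0]
    - [0,0,0,0,0,0.2,0]
    - [0,0,0,0,0,0.2,0]
    - [0,0,0,0,0,0,0]
    - [0,0,0,0,0,0,0]
    - [0,0,0,0,0,0,0]
    - [0,0,0,0,0,0,0]

```text
time_s: 37.15
ee_pos: [577.2, 292.1, 59.7]
ee_rot: [180.0, -0.0, 91.0]
force: [0.7, 0.9, -0.1]
gripper_width: 0.4
gripper_force: 0.0
```

Call:
step_arm:
  steps:
    - [0,0,0,0,0,0.2,0]
    - [0,0,0,0,0,0.2,0]
    - [0,0,0,0,0,0.2,0]
    - [0,0,0,0,0,0.2,0]
    - [0,0,0,0,0,0,0]
    - [0,0,0,0,0,0,0]
    - [0,0,0,0,0,0,0]
    - [0,0,0,0,0,0,0]

```text
time_s: 38.15
ee_pos: [577.2, 292.1, 58.9]
ee_rot: [180.0, -0.0, 91.0]
force: [-0.1, -0.0, 0.3]
gripper_width: 0.6
gripper_force: 0.0
```

Call:
step_arm:
  steps:
    - [0,0,0,0,0,0.2,0]
    - [0,0,0,0,0,0.2,0]
    - [0,0,0,0,0,0.2,0]
    - [0,0,0,0,0,0.2,0]
    - [0,0,0,0,0,0.2,0]
    - [0,0,0,0,0,0,0]
    - [0,0,0,0,0,0,0]
    - [0,0,0,0,0,0,0]

```text
time_s: 39.15
ee_pos: [577.2, 292.2, 57.9]
ee_rot: [180.0, -0.0, 91.0]
force: [0.7, 0.3, 0.0]
gripper_width: 0.4
gripper_force: 0.0
```

Call:
step_arm:
  steps:
    - [0,0,0,0,0,0.2,0]
    - [0,0,0,0,0,0.2,0]
    - [0,0,0,0,0,0.2,0]
    - [0,0,0,0,0,0.2,0]
    - [0,0,0,0,0,0.2,0]
    - [0,0,0,0,0,0,0]
    - [0,0,0,0,0,0,0]
    - [0,0,0,0,0,0,0]

```text
time_s: 40.15
ee_pos: [577.2, 292.2, 57.0]
ee_rot: [180.0, -0.0, 91.0]
force: [-0.4, 0.1, 0.2]
gripper_width: 0.5
gripper_force: 0.3
```

Call:
step_arm:
  steps:
    - [0,0,0,0,0,0.2,0]
    - [0,0,0,0,0,0.2,0]
    - [0,0,0,0,0,0.2,0]
    - [0,0,0,0,0,0.2,0]
    - [0,0,0,0,0,0,0]
    - [0,0,0,0,0,0,0]
    - [0,0,0,0,0,0,0]
    - [0,0,0,0,0,0,0]

```text
time_s: 41.15
ee_pos: [577.2, 292.2, 56.9]
ee_rot: [180.0, -0.0, 91.0]
force: [-1.7, -1.3, 5.6]
gripper_width: 0.4
gripper_force: 3.0
```

Call:
step_arm:
  steps:
    - [0,0,0,0,0,0.2,0]
    - [0,0,0,0,0,0.2,0]
    - [0,0,0,0,0,0.2,0]
    - [0,0,0,0,0,0,0]
    - [0,0,0,0,0,0,0]
    - [0,0,0,0,0,0,0]
    - [0,0,0,0,0,0,0]
    - [0,0,0,0,0,0,0]

```text
time_s: 42.15
ee_pos: [577.2, 292.2, 56.9]
ee_rot: [180.0, -0.0, 91.0]
force: [-1.8, -1.7, 8.5]
gripper_width: 0.6
gripper_force: 4.3
```

Call:
step_arm:
  steps:
    - [0,0,0,0,0,0,0]
    - [0,0,0,0,0,0,0]
    - [0,0,0,0,0,0,0]
    - [0,0,0,0,0,0,0]
    - [0,0,0,0,0,0,0]
    - [0,0,0,0,0,0,0]
    - [0,0,0,0,0,0,0]
    - [0,0,0,0,0,0,0]

```text
time_s: 43.15
ee_pos: [577.2, 292.2, 56.9]
ee_rot: [180.0, -0.0, 91.0]
force: [-2.6, -1.0, 8.5]
gripper_width: 0.5
gripper_force: 4.3
```

```bash
python3 -c "
from workcell import *
print(job_done())"
```

```text
the job is handed in; nothing more can be done
None
```

I handed the job in at about 43 s, holding the level on the plate with about 8.5 N at the fingers; the bubble was centred at my last look, before I pressed, and the result came back without a verdict.

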